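# Shake the small stir bars out of the draining basket, then tip the long ones into the dish

## Robot

A 6-joint arm with a two-finger parallel gripper is mounted at the origin on the work surface. World frame = base frame: x ahead of the robot, y to its left, z up, the work surface at z = 0. Lengths are in mm, angles in degrees, forces in N, time in s.
With the tool pointing down it reaches from about 300 to 850 mm from the base axis. Payload 4.2 kg.
Tool frame: the origin (TCP) lies midway between the tips of the shut fingers; the grasp point (between the pads) lies arm.tcp_to_grasp behind it (arm.tcp_to_grasp is the distance from the TCP to the grasp point, in mm); z points along the fingers, y is the line along which they close (so a half turn about z gives the same grasp; the last joint's range is limited). The gripper opens to 91 mm and grips with 3 to 60 N. Pads are 32 mm wide; open, the fingers measure 118 mm over their backs; the gripper's body (76 mm by 178 mm) begins 60 mm behind the grasp point.
Start: joints at [-64.286, 18.312, 89.639, -0, 72.044, -1.146], TCP at [259.8, -512.979, 213.976] pointing down, gripper open.
Joint ranges: [-177.97, 177.97], [-48.28, 115.42], [12.27, 149.76], [-77.06, 257.06], [2.81, 150.46], [-146.56, 146.56]. Speed limits (degrees/s): [147.25, 147.25, 180, 180, 180, 180].

## Interface

Orientations are given as a 3x3 rotation matrix whose columns are the frame's x, y, z axes.
In Python, from bench import arm gives the robot as it stands.
- The arm moves only by the tool send_rows, never from a script. Its argument "moves" is a list of rows, each an object with "travel": the shift along the tool's x, y, z in mm, a list of three; "turn": the turn, a rotation vector about the tool's x, y, z in degrees, a list of three; "claw": the gripper command: -1 is shut, 1 is fully open, values between are in proportion. A call has 1 to 12 rows; each row shifts and turns the commanded pose from where the row before left it, along the tool's axes as they then stand; what a row does not reach is not made up. A row lasts 1/12 s, in which the tool goes at most 41.7 mm and 7.16 degrees, less where a joint would pass 70% of its speed; a pose out of reach is approached as far as the arm can. A call is refused whole if a number of a shift passes 41.7 or a number of a turn 7.16, either way. A call with a gripper value outside its range is refused whole. The fingers move at their own pace and stop on an object; "newtons" is the grip in N (left out, the last holds). Time passes only in rows, so rows that do not move let the fingers close. It gives the time, the measured TCP pose, the force, the opening and the grip force at its end, in the units of the state.
- arm.sense(): the state, without advancing time (a new reading comes with each control period).
- arm.camera(name): name is "scene" or "top" or "wrist"; returns the picture (480x640x3 uint8, red, green, blue); there is no depth.
- arm.calibration(name): a dict with "fx", "fy", "cx", "cy" (pixels), "extrinsics" (4x4, takes a point from world to camera coordinates). Camera axes: x right, y down, z forward; pixel columns grow to the right and rows downward; lengths in mm; the calibration is good to about 2 mm. A picture is of the moment at which its call begins: read the wrist's pose just before it. calibration takes no time and is no camera call; for the wrist camera it gives the pose at the moment of the call.
- arm.job_done(): hands the job in; it is judged then, once.
The state is a dict: "t": time; "joint_positions": joint angles; "qd": joint speeds; "effort": joint torques, N m; "tool_pos": TCP position; "tcp_rot": TCP orientation; "ft_force": force on the tool from outside, world axes, zero at the start; "ft_torque": the same for the moment, N m; "gripper_width": finger opening in mm; "grip_force": force on a finger pad.
Only numpy, scipy, OpenCV 4.12 (cv2) and the standard library are available. Lean on these libraries where they do the work, as an engineer would, in place of code of your own. Each camera call takes 0.05 s, during which the arm holds its last target. There are 200 camera calls.

## Task

The washed stir bars are draining in the steel basket in the brown tray: lift it (its bail is for carrying and shaking) and shake it over the tray until all the small green bars have dropped through the slots into the tray and only the long white ones are left in it. Set it gently down on the teal mat and let go, then take it anew (its blue tab is for tipping), tip the long bars into the dark dish, and set the empty basket gently back on its feet on the mat. Do not knock or push the beakers in the tray.

Things in the scene. Friction and masses are not known exactly. Their poses are not given: they have to be found in the camera images.
- basket: Stainless draining basket, open on top, about 0.4 kg empty. Origin: between its feet, level with their undersides; z up, -x towards the pouring lip, +x towards the blue grip tab. Side and rear walls 2.5 mm thick, 72 mm high, outside width 109 mm (y; 122 mm over the bail), rear wall at x +61. Feet 22 mm tall at x -50 and +54, y +-53.
- basket_floor (a point): Middle of the slotted floor of the basket, 27 mm above its origin; axes of the basket. Five slats 4 mm wide run along x with 14 mm gaps between them, from x -60 to +60 mm; inside width 104 mm.
- bail (a joint): Hinged bail (bucket handle) of the basket: 0 = upright, positive = leaning towards the pouring lip; range -0.1 to 1.0 rad. The stiff hinge keeps an empty bail where it is left, but gives way under the basket's weight: hung by the bail, the basket stays about level however the bail is turned, and cannot be tipped by it.
- bail_grip (a point): Middle of the black rubber grip of the bail: a flat-sided bar 70 mm long (along the basket's y), 14 mm thick (x) and 22 mm tall, 58 mm from the hinge line. Its axes are those of the bail.
- bail_pivot (a point): Middle of the bail's hinge line, which runs along the basket's y at x -8, 98 mm above the basket's origin; axes of the basket. The loaded basket's centre of mass lies near below it.
- tab_grip (a point): Grip point of the blue grip tab that rises from the rear wall, leaning outwards by 20 degrees from vertical (its top points to basket (sin 20, 0, cos 20)); plate 10 mm thick, 60 mm wide (y); it reaches 22 mm past this point and its foot is about 26 mm below it. Basket x +72, z +98 mm; axes of the basket.
- lip (a point): Middle of the edge of the pouring lip, basket x -112, z +57 mm; axes of the basket. From the floor's front end (x -60) a solid ramp of 30 degrees with side cheeks rises to it, 104 mm wide. Pieces slide out over the lip once the basket is tipped lip-down by some 50 to 65 degrees.
- tray: Copper-brown plastic tray, 260 (x) x 280 (y) mm outside, walls 5 mm thick and 35 mm high, floor 5 mm thick; fixed to the bench. Origin: centre of its underside. At the start the basket stands in its -y half; two beakers stand in the +y half.
- dish: Dark blue-grey rectangular dish, 190 (x) x 220 (y) mm outside, walls 5 mm thick and 45 mm high, floor 5 mm thick; fixed to the bench. Origin: centre of its underside.
- mat: Teal ribbed draining mat, 250 (x) x 170 (y) x 4 mm, fixed to the bench. Origin: centre of its underside.
- beaker_a: Glass beaker standing in the tray, 60 mm diameter, 80 mm tall, 90 g; origin: centre of its underside.
- beaker_b: The same as beaker_a.
- long0: Long white stir bar, PTFE-coated (slippery, friction about 0.12) cylindrical, 18 mm diameter, 75 mm long, 50 g. Origin: its middle; x along its length. Too thick for the slots.
- long1: Long white stir bar, PTFE-coated (slippery, friction about 0.12) cylindrical, 18 mm diameter, 75 mm long, 50 g. Origin: its middle; x along its length. Too thick for the slots.
- long2: Long white stir bar, PTFE-coated (slippery, friction about 0.12) cylindrical, 18 mm diameter, 75 mm long, 50 g. Origin: its middle; x along its length. Too thick for the slots.
- small0: Small green stir bar, PTFE-coated (slippery, friction about 0.12) cylindrical, 8 mm diameter, 22 mm long, 10 g. Origin: its middle; x along its length. Starts lying across a slot of the basket's floor; shaken sideways (along the basket's y) it slips through.
- small1: Small green stir bar, PTFE-coated (slippery, friction about 0.12) cylindrical, 8 mm diameter, 22 mm long, 10 g. Origin: its middle; x along its length. Starts lying across a slot of the basket's floor; shaken sideways (along the basket's y) it slips through.
- small2: Small green stir bar, PTFE-coated (slippery, friction about 0.12) cylindrical, 8 mm diameter, 22 mm long, 10 g. Origin: its middle; x along its length. Starts lying across a slot of the basket's floor; shaken sideways (along the basket's y) it slips through.
- small3: Small green stir bar, PTFE-coated (slippery, friction about 0.12) cylindrical, 8 mm diameter, 22 mm long, 10 g. Origin: its middle; x along its length. Starts lying across a slot of the basket's floor; shaken sideways (along the basket's y) it slips through.
- small4: Small green stir bar, PTFE-coated (slippery, friction about 0.12) cylindrical, 8 mm diameter, 22 mm long, 10 g. Origin: its middle; x along its length. Starts lying across a slot of the basket's floor; shaken sideways (along the basket's y) it slips through.
There are look-alikes about, which are no part of the job. Leave any orange or red look-alike of the long0 alone.

How it is judged:
By the outcome, as a careful person would: the job done as asked, in the order asked, and still so for the second after the job is handed in, with the robot touching nothing.
It also fails if it takes over 64 s, if anything falls off the work surface, if the arm or the gripper's body presses on something with over 40 N, if the wrist force passes 120 N, or if a joint passes its speed limit or range.

## Working session

There is one attempt and no reset: what is moved stays moved. The work goes in short steps, Python scripts to look and compute and a tool call to move; the robot and the scene stay as the last step left them, time stands still between calls to the robot, and variables do not carry over. Pictures are saved under pics/ and viewed, at most 10 in all, crops included, and the job is handed in when it is done.

Besides the shell and the picture viewer there is one more tool, called after "Request:" by a JSON object that holds its "op" and its "data". send_rows: Moves the arm, as the interface text tells. Its arguments: {"type":"object","properties":{"moves":{"type":"array","items":{"type":"object","properties":{"travel":{"type":"array","items":{"type":"number"}},"turn":{"type":"array","items":{"type":"number"}},"claw":{"type":"number"}}}},"newtons":{"type":"number"}},"required":["moves"]}

```bash
ls; mkdir -p pics
python3 - <<'E'
from bench import arm
import cv2,numpy as np
a=arm.camera("scene");b=arm.camera("top")
cv2.imwrite("pics/s0.png",a[:,:,::-1]);cv2.imwrite("pics/t0.png",b[:,:,::-1])
print(arm.tcp_to_grasp,arm.sense())
for n in("scene","top","wrist"):print(n,arm.calibration(n))
E
```

```text
pics
18.8 {'t': 0.1, 'joint_positions': array([-6.42845042e+01,  1.83478976e+01,  8.96991441e+01,  4.04565794e-04,
        7.20433221e+01, -1.14751437e+00]), 'qd': array([-0.01717477, -0.03694288, -0.17015274, -0.08558602,  0.00115677,
       -0.02083108]), 'effort': array([-1.68959509e-04, -4.13332844e+01, -2.32510453e+01,  7.28204590e-02,
        4.22180048e-02, -4.39132157e-05]), 'tool_pos': array([ 259.61361957, -512.55528064,  213.20699843]), 'tcp_rot': array([[ 8.92090432e-01,  4.51856395e-01, -6.78275723e-04],
       [ 4.51856902e-01, -8.92089296e-01,  1.42385853e-03],
       [ 3.82970696e-05, -1.57669414e-03, -9.99998756e-01]]), 'ft_force': array([-0.06335287, -0.37105958,  0.16247545]), 'ft_torque': array([ 0.02070141,  0.05313492, -0.03462232]), 'grip_force': 0.0, 'gripper_width': 91.15121693471137}
scene {'fx': 538.0186239531404, 'fy': 538.0186239531404, 'cx': 316.6215202299288, 'cy': 237.5955998444971, 'extrinsics': array([[ 7.65941765e-01,  6.42778658e-01,  1.29926707e-02,
        -2.57311413e+02],
       [ 3.72432683e-01, -4.27140534e-01, -8.23920421e-01,
        -1.058
[... 407 characters left out ...]
-01,  1.19951787e-02, -1.64606810e-01,
         4.53371828e+02],
       [ 1.64712502e-01,  8.42539612e-03, -9.86305634e-01,
         1.23686368e+03],
       [ 0.00000000e+00,  0.00000000e+00,  0.00000000e+00,
         1.00000000e+00]])}
wrist {'fx': 374.0396732740575, 'fy': 374.0396732740575, 'cx': 322.3568134067601, 'cy': 241.36858865420226, 'extrinsics': array([[ 4.53183096e-01, -8.91415364e-01, -1.93158496e-03,
        -5.74108872e+02],
       [-8.65698983e-01, -4.40623924e-01,  2.37520162e-01,
        -2.78625178e+01],
       [-2.12580224e-01, -1.05967951e-01, -9.71380688e-01,
         3.88983852e+02],
       [ 0.00000000e+00,  0.00000000e+00,  0.00000000e+00,
         1.00000000e+00]])}
```

View pics/s0.png

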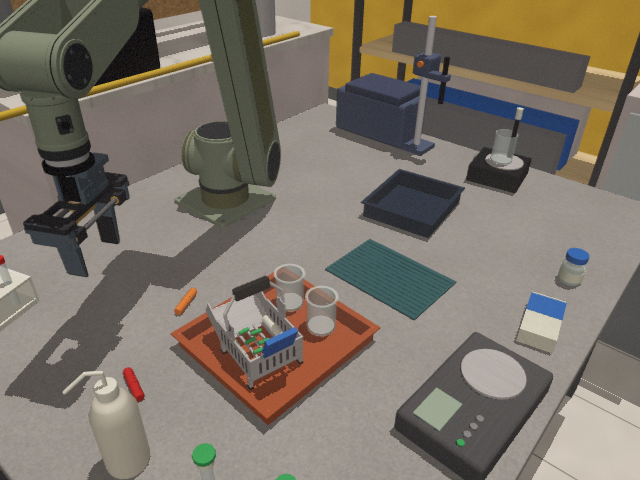

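View pics/t0.png

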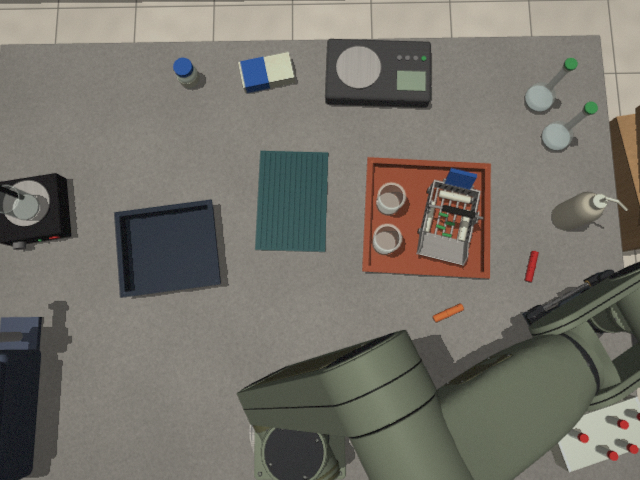

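Scene: the basket stands in the tray with its lip towards the robot. The black bail grip is at scene (251,287) and top (459,211), the blue tab at scene (281,343) and top (461,180). Beakers are at top (391,198) and (387,239), the mat at top (292,201), and the dish at top (168,248).

```bash
cat > h.py <<'E'
import numpy as np,cv2
from bench import arm
def cal(n,c=None):
    c=c or arm.calibration(n);K=np.array([[c['fx'],0,c['cx']],[0,c['fy'],c['cy']],[0,0,1]]);return K,np.array(c['extrinsics'])
def onz(n,uv,z,c=None):
    K,E=cal(n,c);R,t=E[:3,:3],E[:3,3];o=-R.T@t;d=R.T@np.linalg.inv(K)@[uv[0],uv[1],1];return o+d*(z-o[2])/d[2]
def tri(n1,p1,n2,p2,c1=None,c2=None):
    K1,E1=cal(n1,c1);K2,E2=cal(n2,c2)
    X=cv2.triangulatePoints(K1@E1[:3],K2@E2[:3],np.float64(p1).reshape(2,1),np.float64(p2).reshape(2,1)).ravel();return X[:3]/X[3]
def proj(n,P,c=None):
    K,E=cal(n,c);q=K@(E[:3,:3]@P+E[:3,3]);return q[:2]/q[2]
def blob(im,lo,hi,roi):
    u0,v0,u1,v1=roi;h=cv2.cvtColor(im,cv2.COLOR_RGB2HSV);m=cv2.inRange(h,lo,hi);k=np.zeros_like(m);k[v0:v1,u0:u1]=m[v0:v1,u0:u1]
    n,l,s,c=cv2.connectedComponentsWithStats(k);i=1+np.argmax(s[1:,4]);
    return c[i],s[i,4],cv2.minAreaRect(np.argwhere(l==i)[:,::-1].astype(np.float32))
E
python3 - <<'E'
from h import *
s=cv2.imread("pics/s0.png")[:,:,::-1].copy();t=cv2.imread("pics/t0.png")[:,:,::-1].copy()
np.set_printoptions(precision=1,suppress=True)
for nm,lo,hi,rs,rt in [("tab",(105,150,60),(125,255,255),(250,315,310,375),(435,160,485,195)),("grip",(0,0,0),(180,120,62),(225,268,280,305),(430,195,490,225))]:
    a=blob(s,lo,hi,rs);b=blob(t,lo,hi,rt);X=tri("scene",a[0],"top",b[0])
    print(nm,a,b,X,proj("scene",X)-a[0],proj("top",X)-b[0])
for nm,lo,hi,roi,z in [("mat",(80,80,40),(100,255,255),(240,140,340,260),4),("dish",(100,40,20),(125,255,110),(100,190,235,305),45),("tray",(3,140,90),(14,255,255),(350,145,500,290),35)]:
    a=blob(t,lo,hi,roi);print(nm,a[1:],[onz("top",p,z)[:2] for p in cv2.boxPoints(a[2])])
    print(onz("top",a[2][0],z))
for p in [(391,190),(387,231)]:print("beaker rim",onz("top",p,85))
E
```

```text
tab (array([280.5, 336.8]), np.int32(189), ((281.0000305175781, 338.0000305175781), (8.944271087646484, 33.98823547363281), 63.43495178222656)) (array([460.5, 178.1]), np.int32(389), ((460.82354736328125, 178.2058868408203), (27.406524658203125, 15.037208557128906), 14.03624439239502)) [ 561.8 -370.4  110.8] [-1.  0.] [-0.5 -0.5]
grip (array([251.2, 288.2]), np.int32(436), ((251.2930908203125, 287.9827575683594), (12.4415864944458, 38.438934326171875), 68.19859313964844)) (array([459.1, 211.1]), np.int32(214), ((458.4299621582031, 211.489990234375), (33.2340202331543, 9.333809852600098), 8.130102157592773)) [ 475.4 -351.4  159.7] [-0.6  0. ] [-0.4 -0.3]
mat (np.int32(6228), ((291.54534912109375, 200.54830932617188), (68.34163665771484, 98.26453399658203), 1.7899105548858643)) [array([420.3, 103.9]), array([667.2,  98.8]), array([659.3, -71.4]), array([413.1, -61.1])]
[538.1  17.5   4. ]
dish (np.int32(7922), ((166.06613159179688, 248.00070190429688), (84.79196166992188, 102.07581329345703), 82.47618103027344)) [array([504.8, 446.1]), array([534.2, 206.1]), array([334.3, 175.6]), array([306. , 409.4])]
[418.5 309.2  45. ]
tray (np.int32(6942), ((428.29925537109375, 217.44070434570312), (127.12904357910156, 114.26817321777344), 2.8271243572235107)) [array([ 359.3, -149.3]), array([ 636. , -169.1]), array([ 616.2, -474.6]), array([ 341.3, -444.4])]
[ 485.7 -309.5   35. ]
beaker rim [ 541.5 -217.1   85. ]
beaker rim [ 445.9 -205.    85. ]
```

Request:
{"op": "send_rows", "data": {"moves": [{"turn":[0,0,-6.34],"claw":0.1},{"turn":[0,0,-6.34],"claw":0.1},{"turn":[0,0,-6.34],"claw":0.1},{"turn":[0,0,-6.34],"claw":0.1},{"turn":[0,0,-6.34],"claw":0.1},{"turn":[0,0,-6.34],"claw":0.1},{"turn":[0,0,-6.34],"claw":0.1},{"turn":[0,0,-6.34],"claw":0.1}]}}

```text
$.moves[0]: bad value
```

Request:
{"op": "send_rows", "data": {"moves": [{"travel":[25,21,0]},{"travel":[25,21,0]},{"travel":[25,21,0]},{"travel":[25,21,0]},{"travel":[25,21,0]},{"travel":[25,21,0]},{"travel":[25,21,0]},{"travel":[25,21,0]},{"travel":[0,0,0]},{"travel":[0,0,0]}]}}

```text
$.moves[0]: bad value
```

Run:
```python
from h import *
c=arm.calibration("wrist");w=arm.camera("wrist");cv2.imwrite("pics/w1.png",w[:,:,::-1])
np.set_printoptions(precision=2,suppress=True)
s=arm.sense();print(s['t'],s['tool_pos'],s['tcp_rot'],s['ft_force'],s['gripper_width'],s['joint_positions'])
print(proj("wrist",np.array([475.4,-351.4,160]),c),proj("wrist",np.array([483,-353,110]),c))
```

```text
0.15 [ 259.65 -512.64  213.34] [[ 0.89  0.45 -0.  ]
 [ 0.45 -0.89  0.  ]
 [ 0.   -0.   -1.  ]] [-1.05 -0.27 -0.32] 90.98938781475138 [-64.29  18.34  89.69   0.    72.04  -1.14]
[ 221.58 -301.99] [ 252.05 -214.54]
```

View pics/w1.png

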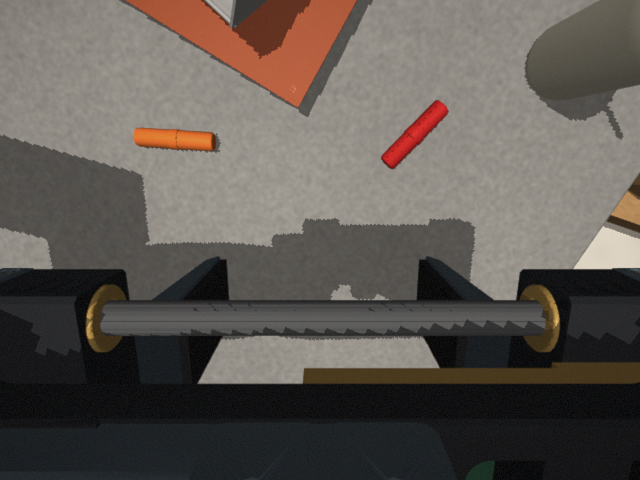

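The rows were refused: each row needs all three fields. The picture was taken at the start pose and shows the orange and red look-alikes at (175,140) and (415,135), with the tray corner at the top.

Request:
{"op": "send_rows", "data": {"moves": [{"travel":[0,0,0],"turn":[0,0,-6.34],"claw":0.1},{"travel":[0,0,0],"turn":[0,0,-6.34],"claw":0.1},{"travel":[0,0,0],"turn":[0,0,-6.34],"claw":0.1},{"travel":[0,0,0],"turn":[0,0,-6.34],"claw":0.1},{"travel":[0,0,0],"turn":[0,0,-6.34],"claw":0.1},{"travel":[0,0,0],"turn":[0,0,-6.34],"claw":0.1},{"travel":[0,0,0],"turn":[0,0,-6.34],"claw":0.1},{"travel":[0,0,0],"turn":[0,0,-6.34],"claw":0.1}]}}

```text
t: 0.82
tool_pos: [259.7, -512.8, 213.6]
tcp_rot: [[0.21, 0.978, -0.0], [0.978, -0.21, 0.001], [0.001, -0.0, -1.0]]
ft_force: [1.1, -1.2, 0.1]
gripper_width: 50.1
grip_force: 0.0
```

Request:
{"op": "send_rows", "data": {"moves": [{"travel":[25,21,0],"turn":[0,0,0],"claw":0.1},{"travel":[25,21,0],"turn":[0,0,0],"claw":0.1},{"travel":[25,21,0],"turn":[0,0,0],"claw":0.1},{"travel":[25,21,0],"turn":[0,0,0],"claw":0.1},{"travel":[25,21,0],"turn":[0,0,0],"claw":0.1},{"travel":[25,21,0],"turn":[0,0,0],"claw":0.1},{"travel":[0,0,0],"turn":[0,0,0],"claw":0.1},{"travel":[0,0,0],"turn":[0,0,0],"claw":0.1}]}}

```text
t: 1.48
tool_pos: [416.0, -392.6, 213.6]
tcp_rot: [[0.212, 0.977, -0.001], [0.977, -0.212, 0.0], [0.0, -0.001, -1.0]]
ft_force: [-0.1, -1.2, -0.1]
gripper_width: 50.1
grip_force: 0.0
```

Run:
```python
from h import *
c=arm.calibration("wrist");w=arm.camera("wrist");cv2.imwrite("pics/w2.png",w[:,:,::-1])
np.set_printoptions(precision=2,suppress=True)
s=arm.sense();print(s['t'],s['tool_pos'],s['tcp_rot'],s['ft_force'],s['gripper_width'],s['joint_positions'])
print(proj("wrist",np.array([475.4,-351.4,160]),c),proj("wrist",np.array([483,-353,110]),c))
```

```text
1.5333 [ 415.07 -393.32  213.66] [[ 0.21  0.98 -0.  ]
 [ 0.98 -0.21 -0.  ]
 [-0.   -0.   -1.  ]] [ 0.26  0.19 -0.27] 50.24425712320393 [-44.59  18.06  90.06  -0.04  71.92 -32.24]
[406.66 173.84] [402.32 169.5 ]
```

View pics/w2.png

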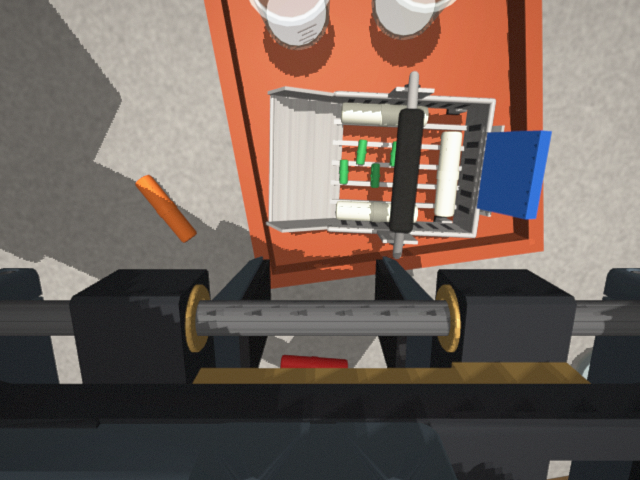

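Bail grip centre is at (406,171), just where it was predicted. The floor shows three long bars and the green ones. I'll check the yaw with edge points.

Run:
```python
from h import *
np.set_printoptions(precision=2,suppress=True)
c=arm.calibration("wrist")
w=cv2.imread("pics/w2.png")[:,:,::-1].copy()
b=blob(w,(0,0,0),(180,140,60),(380,100,430,240));print(b)
def yaw(p,q,z):
    P,Q=onz("wrist",p,z,c),onz("wrist",q,z,c);d=P-Q;print(P,Q,np.linalg.norm(d),np.degrees(np.arctan2(-d[0],d[1])))
yaw((411,109),(401,232),170)   # bail grip top ends
yaw((550,131),(536,218),124)   # tab top
yaw((495,98),(475,236),77)   # rear wall top
print(onz("wrist",b[0],165,c))
```

```text
(array([405.75, 170.11]), np.int32(2916), ((403.9651184082031, 170.45472717285156), (36.08353042602539, 123.39102935791016), 1.023030161857605))
[ 480.37 -317.52  170.  ] [ 463.95 -383.67  170.  ] 68.15581425305022 -13.93966358962577
[ 579.68 -348.56  124.  ] [ 565.88 -405.71  124.  ] 58.79260060303621 -13.570278015942902
[ 567.21 -318.56   77.  ] [ 539.3  -424.27   77.  ] 109.32647256974504 -14.788252385969047
[ 473.38 -349.56  165.  ]
```

Request:
{"op": "send_rows", "data": {"newtons": 45, "moves": [{"travel":[0,0,0],"turn":[0,0,1.8],"claw":0.1},{"travel":[18.5,15.5,0],"turn":[0,0,0],"claw":0.1},{"travel":[18.5,15.5,0],"turn":[0,0,0],"claw":0.1},{"travel":[18.5,15.5,0],"turn":[0,0,0],"claw":0.1},{"travel":[0,0,0],"turn":[0,0,0],"claw":0.1},{"travel":[0,0,18],"turn":[0,0,0],"claw":0.1},{"travel":[0,0,18],"turn":[0,0,0],"claw":0.1},{"travel":[0,0,18],"turn":[0,0,0],"claw":0.1},{"travel":[0,0,17],"turn":[0,0,0],"claw":0.1},{"travel":[0,0,0],"turn":[0,0,0],"claw":0.1},{"travel":[0,0,0],"turn":[0,0,0],"claw":-0.5},{"travel":[0,0,0],"turn":[0,0,0],"claw":-1}]}}

```text
t: 2.53
tool_pos: [473.7, -352.4, 144.0]
tcp_rot: [[0.247, 0.969, 0.001], [0.969, -0.247, -0.001], [-0.001, 0.001, -1.0]]
ft_force: [1.2, 0.2, -0.7]
gripper_width: 39.3
grip_force: 0.0
```

Request:
{"op": "send_rows", "data": {"moves": [{"travel":[0,0,0],"turn":[0,0,0],"claw":-1},{"travel":[0,0,0],"turn":[0,0,0],"claw":-1},{"travel":[0,0,0],"turn":[0,0,0],"claw":-1},{"travel":[0,0,0],"turn":[0,0,0],"claw":-1}]}}

```text
t: 2.87
tool_pos: [475.8, -352.1, 144.4]
tcp_rot: [[0.246, 0.969, 0.006], [0.969, -0.246, -0.003], [-0.001, 0.006, -1.0]]
ft_force: [4.3, 0.4, 2.4]
gripper_width: 15.7
grip_force: 45.0
```

Request:
{"op": "send_rows", "data": {"moves": [{"travel":[0,0,-3],"turn":[0,0,0],"claw":-1},{"travel":[0,0,-6],"turn":[0,0,0],"claw":-1},{"travel":[0,0,-9],"turn":[0,0,0],"claw":-1},{"travel":[0,0,-9],"turn":[0,0,0],"claw":-1},{"travel":[0,0,-9],"turn":[0,0,0],"claw":-1},{"travel":[0,0,-6],"turn":[0,0,0],"claw":-1},{"travel":[0,0,-3],"turn":[0,0,0],"claw":-1},{"travel":[0,0,0],"turn":[0,0,0],"claw":-1},{"travel":[0,0,0],"turn":[0,0,0],"claw":-1}]}}

```text
t: 3.62
tool_pos: [473.7, -351.1, 187.9]
tcp_rot: [[0.246, 0.969, -0.0], [0.969, -0.246, 0.0], [0.0, -0.0, -1.0]]
ft_force: [0.0, -0.0, -5.8]
gripper_width: 13.9
grip_force: 45.0
```

Request:
{"op": "send_rows", "data": {"moves": [{"travel":[-10,0,0],"turn":[0,0,0],"claw":-1},{"travel":[10,0,0],"turn":[0,0,0],"claw":-1},{"travel":[10,0,0],"turn":[0,0,0],"claw":-1},{"travel":[-10,0,0],"turn":[0,0,0],"claw":-1},{"travel":[-10,0,0],"turn":[0,0,0],"claw":-1},{"travel":[10,0,0],"turn":[0,0,0],"claw":-1},{"travel":[10,0,0],"turn":[0,0,0],"claw":-1},{"travel":[-10,0,0],"turn":[0,0,0],"claw":-1},{"travel":[-10,0,0],"turn":[0,0,0],"claw":-1},{"travel":[10,0,0],"turn":[0,0,0],"claw":-1},{"travel":[0,0,0],"turn":[0,0,0],"claw":-1},{"travel":[0,0,0],"turn":[0,0,0],"claw":-1}]}}

```text
t: 4.62
tool_pos: [473.7, -351.2, 187.9]
tcp_rot: [[0.245, 0.969, -0.0], [0.969, -0.245, 0.0], [-0.0, -0.0, -1.0]]
ft_force: [-0.1, -0.7, -6.2]
gripper_width: 13.7
grip_force: 45.0
```

```bash
cat > look.py <<'E'
from h import *
import sys
i=sys.argv[1];np.set_printoptions(precision=1,suppress=True)
a=arm.camera("scene");b=arm.camera("top");d=arm.camera("wrist")
A=cv2.resize(a[240:420,150:400],(800,576));cv2.imwrite(f"pics/s{i}.png",A[:,:,::-1])
B=cv2.resize(b[145:290,355:500],(400,400));D=cv2.resize(d,(400,300));o=np.zeros((400,800,3),np.uint8);o[:,:400]=B;o[:300,400:]=D
cv2.imwrite(f"pics/tw{i}.png",o[:,:,::-1])
for n,im in(("scene",a),("top",b),("wrist",d)):
    m=cv2.inRange(cv2.cvtColor(im,cv2.COLOR_RGB2HSV),(50,140,50),(80,255,255));N,l,s,c=cv2.connectedComponentsWithStats(m)
    print(n,[(c[k].round(),s[k,4]) for k in range(1,N) if s[k,4]>4])
s=arm.sense();print(s['t'],s['tool_pos'],s['ft_force'],s['gripper_width'],s['joint_positions'])
E
python3 look.py 3
```

```text
scene [(array([226., 370.]), np.int32(5)), (array([460., 442.]), np.int32(39)), (array([204., 455.]), np.int32(387)), (array([286., 477.]), np.int32(72))]
top []
wrist [(array([330., 215.]), np.int32(12)), (array([292., 226.]), np.int32(105)), (array([304., 258.]), np.int32(14))]
4.7667 [ 473.8 -351.5  188. ] [-0.6 -0.9 -6.7] 13.809533178165609 [-37.7  20.6  90.   -0.   69.3 -23.5]
```

View pics/tw3.png

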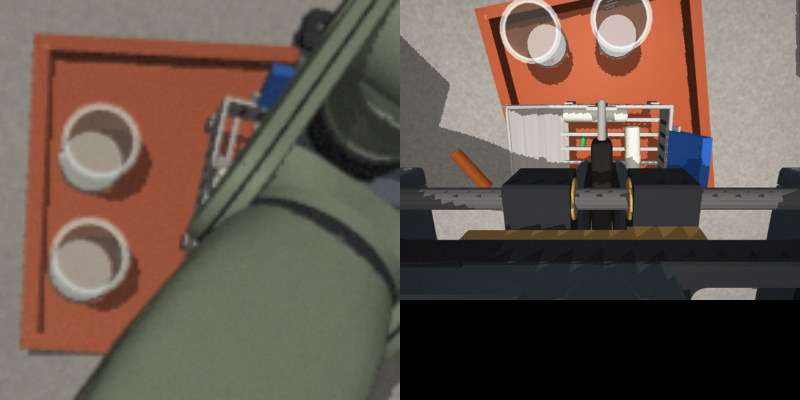

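Beakers are undisturbed and a green bar still shows at about wrist (292,226). I'll shake harder.

Request:
{"op": "send_rows", "data": {"moves": [{"travel":[-15,0,0],"turn":[0,0,0],"claw":-1},{"travel":[15,0,0],"turn":[0,0,0],"claw":-1},{"travel":[15,0,0],"turn":[0,0,0],"claw":-1},{"travel":[-15,0,0],"turn":[0,0,0],"claw":-1},{"travel":[-15,0,0],"turn":[0,0,0],"claw":-1},{"travel":[15,0,0],"turn":[0,0,0],"claw":-1},{"travel":[15,0,0],"turn":[0,0,0],"claw":-1},{"travel":[-15,0,0],"turn":[0,0,0],"claw":-1},{"travel":[-15,0,0],"turn":[0,0,0],"claw":-1},{"travel":[15,0,0],"turn":[0,0,0],"claw":-1},{"travel":[15,0,0],"turn":[0,0,0],"claw":-1},{"travel":[-15,0,0],"turn":[0,0,0],"claw":-1}]}}

```text
t: 5.77
tool_pos: [474.6, -346.0, 187.8]
tcp_rot: [[0.244, 0.97, 0.0], [0.97, -0.244, 0.007], [0.007, -0.002, -1.0]]
ft_force: [-0.9, 0.8, -6.2]
gripper_width: 14.1
grip_force: 45.0
```

Request:
{"op": "send_rows", "data": {"moves": [{"travel":[-15,0,0],"turn":[0,0,0],"claw":-1},{"travel":[15,0,0],"turn":[0,0,0],"claw":-1},{"travel":[15,0,0],"turn":[0,0,0],"claw":-1},{"travel":[-15,0,0],"turn":[0,0,0],"claw":-1},{"travel":[-15,0,0],"turn":[0,0,0],"claw":-1},{"travel":[15,0,0],"turn":[0,0,0],"claw":-1},{"travel":[15,0,0],"turn":[0,0,0],"claw":-1},{"travel":[-15,0,0],"turn":[0,0,0],"claw":-1},{"travel":[-15,0,0],"turn":[0,0,0],"claw":-1},{"travel":[15,0,0],"turn":[0,0,0],"claw":-1},{"travel":[0,0,0],"turn":[0,0,0],"claw":-1},{"travel":[0,0,0],"turn":[0,0,0],"claw":-1}]}}

```text
t: 6.77
tool_pos: [473.7, -351.3, 187.9]
tcp_rot: [[0.245, 0.969, -0.0], [0.969, -0.245, -0.0], [-0.0, -0.0, -1.0]]
ft_force: [0.4, 0.1, -6.1]
gripper_width: 13.6
grip_force: 45.0
```

```bash
python3 look.py 4
```

```text
scene [(array([226., 369.]), np.int32(8)), (array([460., 442.]), np.int32(40)), (array([204., 455.]), np.int32(386)), (array([286., 477.]), np.int32(71))]
top []
wrist [(array([348., 228.]), np.int32(103)), (array([293., 230.]), np.int32(75)), (array([291., 244.]), np.int32(19)), (array([304., 252.]), np.int32(25))]
6.9167 [ 473.7 -351.7  188. ] [-0.3 -0.2 -5.7] 13.909696246304705 [-37.7  20.6  90.   -0.   69.3 -23.5]
```

View pics/s4.png

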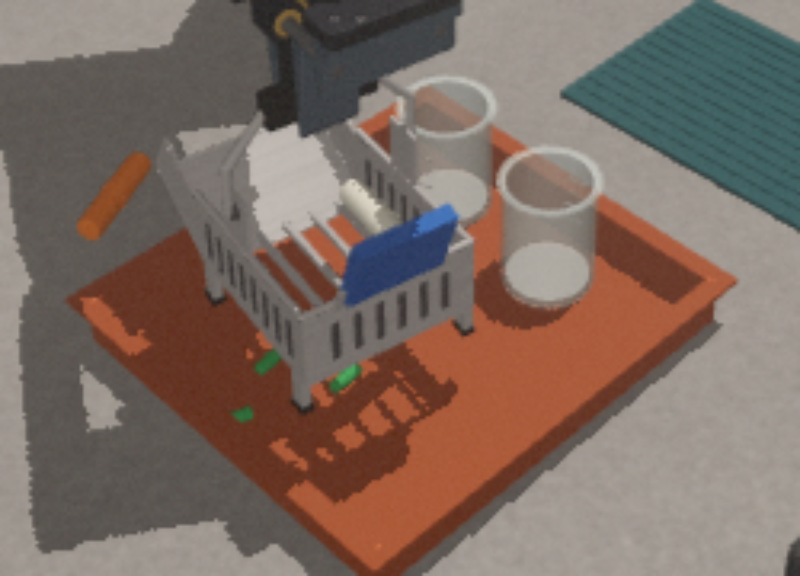

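At least three greens lie in the tray, near crop (267,362), (345,377) and (243,414), with the floor of the basket mostly clear. I'll shake once more, then raise it to count what is in the tray.

Request:
{"op": "send_rows", "data": {"moves": [{"travel":[-17,0,0],"turn":[0,0,0],"claw":-1},{"travel":[17,0,0],"turn":[0,0,0],"claw":-1},{"travel":[17,0,0],"turn":[0,0,0],"claw":-1},{"travel":[-17,0,0],"turn":[0,0,0],"claw":-1},{"travel":[-17,0,0],"turn":[0,0,0],"claw":-1},{"travel":[17,0,0],"turn":[0,0,0],"claw":-1},{"travel":[17,0,0],"turn":[0,0,0],"claw":-1},{"travel":[-17,0,0],"turn":[0,0,0],"claw":-1},{"travel":[-17,0,0],"turn":[0,0,0],"claw":-1},{"travel":[17,0,0],"turn":[0,0,0],"claw":-1},{"travel":[0,0,0],"turn":[0,0,0],"claw":-1},{"travel":[0,0,0],"turn":[0,0,0],"claw":-1}]}}

```text
t: 7.92
tool_pos: [473.7, -351.2, 187.9]
tcp_rot: [[0.245, 0.97, -0.0], [0.97, -0.245, -0.0], [-0.0, -0.0, -1.0]]
ft_force: [-0.4, -0.8, -4.6]
gripper_width: 13.5
grip_force: 45.0
```

Request:
{"op": "send_rows", "data": {"moves": [{"travel":[0,0,-5],"turn":[0,0,0],"claw":-1},{"travel":[0,0,-12],"turn":[0,0,0],"claw":-1},{"travel":[0,0,-15],"turn":[0,0,0],"claw":-1},{"travel":[0,0,-15],"turn":[0,0,0],"claw":-1},{"travel":[0,0,-15],"turn":[0,0,0],"claw":-1},{"travel":[0,0,-15],"turn":[0,0,0],"claw":-1},{"travel":[0,0,-15],"turn":[0,0,0],"claw":-1},{"travel":[0,0,-12],"turn":[0,0,0],"claw":-1},{"travel":[0,0,-6],"turn":[0,0,0],"claw":-1},{"travel":[0,0,0],"turn":[0,0,0],"claw":-1},{"travel":[0,0,0],"turn":[0,0,0],"claw":-1}]}}

```text
t: 8.83
tool_pos: [473.7, -351.3, 297.8]
tcp_rot: [[0.246, 0.969, -0.0], [0.969, -0.246, -0.0], [-0.0, -0.0, -1.0]]
ft_force: [-0.0, 0.2, -5.7]
gripper_width: 14.0
grip_force: 45.0
```

```bash
python3 look.py 5
python3 - <<'E'
import cv2,numpy as np
s=cv2.imread("pics/s5.png");t=cv2.imread("pics/tw5.png")
o=np.zeros((600,800,3),np.uint8);o[:360,:500]=cv2.resize(s,(500,360));o[:300,500:]=cv2.resize(t[:,:400],(300,300));o[360:,:320]=cv2.resize(t[:300,400:],(320,240));cv2.imwrite("pics/m5.png",o)
E
```

```text
scene [(array([242., 349.]), np.int32(5)), (array([234., 352.]), np.int32(9)), (array([243., 353.]), np.int32(5)), (array([226., 369.]), np.int32(5)), (array([460., 442.]), np.int32(37)), (array([204., 455.]), np.int32(385)), (array([286., 477.]), np.int32(74))]
top []
wrist [(array([343., 211.]), np.int32(63)), (array([300., 213.]), np.int32(43))]
8.9833 [ 473.4 -351.   296.8] [ 0.9 -0.9 -6.1] 13.945639716359384 [-37.7  17.5  78.9  -0.   83.6 -23.4]
```

View pics/m5.png

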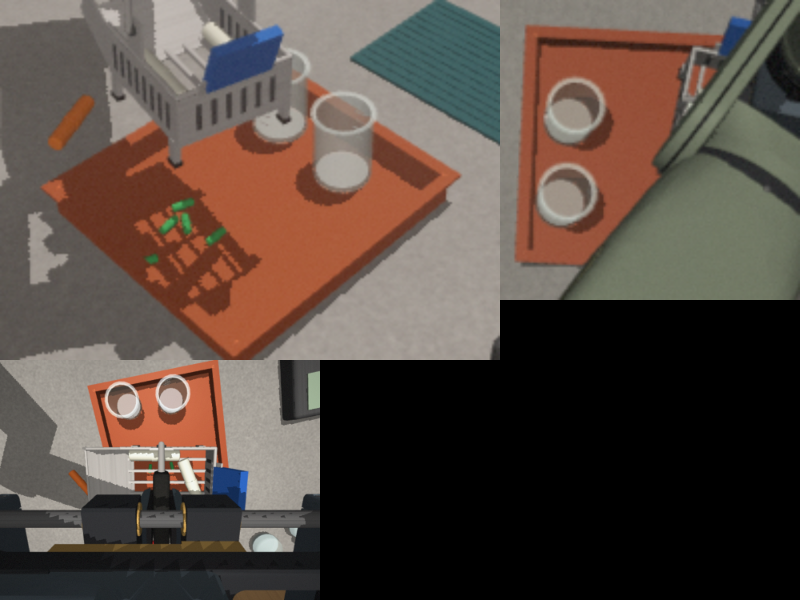

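All five greens are in the tray, at (183,204), (168,226), (185,222), (216,236) and (152,259), and the beakers stand. Next I carry it to the mat.

Request:
{"op": "send_rows", "data": {"moves": [{"travel":[0,0,0],"turn":[0,0,-2],"claw":-1},{"travel":[0,0,0],"turn":[0,0,-3],"claw":-1},{"travel":[0,0,0],"turn":[0,0,-4],"claw":-1},{"travel":[0,0,0],"turn":[0,0,-3.2],"claw":-1},{"travel":[0,0,0],"turn":[0,0,-2],"claw":-1}]}}

```text
t: 9.4
tool_pos: [473.6, -351.0, 297.0]
tcp_rot: [[-0.002, 1.0, -0.001], [1.0, 0.002, 0.001], [0.001, -0.001, -1.0]]
ft_force: [-0.7, 0.5, -5.4]
gripper_width: 13.9
grip_force: 45.0
```

Request:
{"op": "send_rows", "data": {"moves": [{"travel":[10,4.3,0],"turn":[0,0,0],"claw":-1},{"travel":[20,4.3,0],"turn":[0,0,0],"claw":-1},{"travel":[32,4.3,0],"turn":[0,0,0],"claw":-1},{"travel":[38,4.3,0],"turn":[0,0,0],"claw":-1},{"travel":[40,4.3,0],"turn":[0,0,0],"claw":-1},{"travel":[40,4.3,0],"turn":[0,0,0],"claw":-1},{"travel":[40,4.3,0],"turn":[0,0,0],"claw":-1},{"travel":[38,4.3,0],"turn":[0,0,0],"claw":-1},{"travel":[36,4.3,0],"turn":[0,0,0],"claw":-1},{"travel":[32,4.3,0],"turn":[0,0,0],"claw":-1},{"travel":[26,4.3,0],"turn":[0,0,0],"claw":-1},{"travel":[16,4.3,0],"turn":[0,0,0],"claw":-1}]}}

```text
t: 10.4
tool_pos: [524.9, 20.8, 297.6]
tcp_rot: [[-0.001, 1.0, -0.001], [1.0, 0.001, 0.002], [0.002, -0.001, -1.0]]
ft_force: [0.3, 1.2, -5.0]
gripper_width: 13.7
grip_force: 45.0
```

Request:
{"op": "send_rows", "data": {"moves": [{"travel":[0,0,0],"turn":[0,0,0],"claw":-1},{"travel":[0,0,10],"turn":[0,0,0],"claw":-1},{"travel":[0,0,18],"turn":[0,0,0],"claw":-1},{"travel":[0,0,20],"turn":[0,0,0],"claw":-1},{"travel":[0,0,20],"turn":[0,0,0],"claw":-1},{"travel":[0,0,20],"turn":[0,0,0],"claw":-1},{"travel":[0,0,20],"turn":[0,0,0],"claw":-1},{"travel":[0,0,12],"turn":[0,0,0],"claw":-1},{"travel":[0,0,8],"turn":[0,0,0],"claw":-1},{"travel":[0,0,0],"turn":[0,0,0],"claw":-1},{"travel":[0,0,0],"turn":[0,0,0],"claw":-1}]}}

```text
t: 11.32
tool_pos: [525.4, 16.3, 169.8]
tcp_rot: [[0.001, 1.0, -0.0], [1.0, -0.001, -0.0], [-0.0, -0.0, -1.0]]
ft_force: [0.3, -0.2, -6.4]
gripper_width: 13.7
grip_force: 45.0
```

Request:
{"op": "send_rows", "data": {"moves": [{"travel":[0,0,6],"turn":[0,0,0],"claw":-1},{"travel":[0,0,6],"turn":[0,0,0],"claw":-1},{"travel":[0,0,4],"turn":[0,0,0],"claw":-1},{"travel":[0,0,2.5],"turn":[0,0,0],"claw":-1},{"travel":[0,0,2.5],"turn":[0,0,0],"claw":-1},{"travel":[0,0,1.5],"turn":[0,0,0],"claw":-1},{"travel":[0,0,1.5],"turn":[0,0,0],"claw":-1},{"travel":[0,0,0],"turn":[0,0,0],"claw":-1},{"travel":[0,0,0],"turn":[0,0,0],"claw":-1}]}}

```text
t: 12.07
tool_pos: [525.5, 16.6, 147.1]
tcp_rot: [[0.0, 1.0, 0.001], [1.0, -0.0, -0.0], [-0.0, 0.001, -1.0]]
ft_force: [-3.3, -1.3, 4.4]
gripper_width: 13.6
grip_force: 45.0
```

Request:
{"op": "send_rows", "data": {"moves": [{"travel":[0,0,1],"turn":[0,0,0],"claw":-1},{"travel":[0,0,0],"turn":[0,0,0],"claw":-1},{"travel":[0,0,0],"turn":[0,0,0],"claw":-1}]}}

```text
t: 12.32
tool_pos: [525.6, 16.4, 147.0]
tcp_rot: [[0.0, 1.0, 0.001], [1.0, -0.0, -0.001], [-0.001, 0.001, -1.0]]
ft_force: [-4.9, -2.0, 10.3]
gripper_width: 13.8
grip_force: 45.0
```

Run:
```python
from h import *
a=arm.camera("scene");b=arm.camera("wrist")
A=cv2.resize(a[180:340,290:490],(800,600),interpolation=cv2.INTER_CUBIC)
cv2.imwrite("pics/s6.png",A[:,:,::-1]);s=arm.sense();print(s['tool_pos'],s['ft_force'],s['ft_torque'])
```

```text
[525.55564163  16.36441427 146.97226328] [-5.26752572 -1.96812984  9.6722841 ] [-0.0478986   1.13875565  0.07335068]
```

View pics/s6.png

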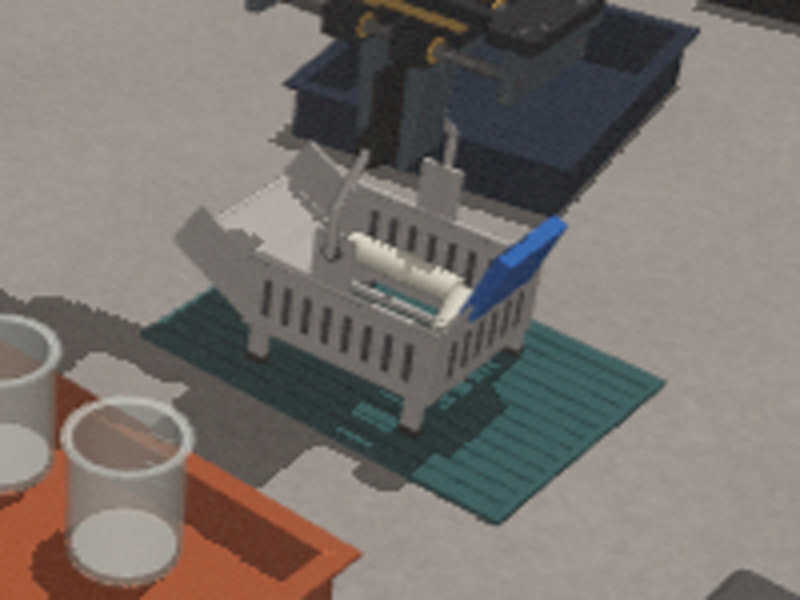

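The basket is over the mat, with feet at crop (258,358), (412,432) and (514,353). I'll check whether it hangs pitched.

Run:
```python
from h import *
np.set_printoptions(precision=1,suppress=True)
f=lambda p:(290+p[0]/4,180+p[1]/3.75)
for p in [(258,359),(412,433),(514,354)]:print(onz("scene",f(p),4))
for P in [(483,-37,4),(587,-37,4),(587,69,4)]:q=proj("scene",np.array(P,float));print((q[0]-290)*4,(q[1]-180)*3.75)
# top-of-tab blue in scene for pitch: expected tab top centre
for dx in (0,):
    q=proj("scene",np.array([533.5+79.5,16,4+118.7]));print("tabtop",(q[0]-290)*4,(q[1]-180)*3.75)
    q=proj("scene",np.array([533.5-112,16-52,4+57]));print("lip -y corner",(q[0]-290)*4,(q[1]-180)*3.75)
```

```text
[482.7 -39.6   4. ]
[588.1 -39.9   4. ]
[591.6  61.3   4. ]
261.1804142384083 357.17356254765065
413.3002602897841 429.7752595866445
514.0782070196085 345.1513927822834
tabtop 531.3111159734651 241.81560397445918
lip -y corner 181.59188225886282 242.49590058988235
```

Feet, lip and tab agree with it standing level. Release.

Request:
{"op": "send_rows", "data": {"moves": [{"travel":[0,0,-0.7],"turn":[0,0,0],"claw":-1},{"travel":[0,0,0],"turn":[0,0,0],"claw":-0.6},{"travel":[0,0,0],"turn":[0,0,0],"claw":-0.4},{"travel":[0,0,0],"turn":[0,0,0],"claw":-0.2},{"travel":[0,0,0],"turn":[0,0,0],"claw":0},{"travel":[0,0,0],"turn":[0,0,0],"claw":0},{"travel":[0,0,-10],"turn":[0,0,0],"claw":0},{"travel":[0,0,-20],"turn":[0,0,0],"claw":0},{"travel":[0,0,-25],"turn":[0,0,0],"claw":0},{"travel":[0,0,-25],"turn":[0,0,0],"claw":0},{"travel":[-15,0,-20],"turn":[0,0,0],"claw":0},{"travel":[-15,0,0],"turn":[0,0,0],"claw":0}]}}

```text
t: 13.42
tool_pos: [528.2, -13.1, 251.1]
tcp_rot: [[-0.001, 1.0, 0.01], [1.0, 0.001, -0.0], [-0.0, 0.01, -1.0]]
ft_force: [0.8, -0.4, 0.7]
gripper_width: 45.6
grip_force: 0.0
```

Request:
{"op": "send_rows", "data": {"moves": [{"travel":[-20,0,0],"turn":[0,0,0],"claw":0},{"travel":[-20,0,0],"turn":[0,0,0],"claw":0},{"travel":[-20,0,0],"turn":[0,0,0],"claw":0},{"travel":[0,0,0],"turn":[0,0,0],"claw":0},{"travel":[0,0,0],"turn":[0,0,0],"claw":0}]}}

```text
t: 13.83
tool_pos: [525.6, -73.7, 246.2]
tcp_rot: [[0.002, 1.0, 0.001], [1.0, -0.002, 0.0], [0.0, 0.001, -1.0]]
ft_force: [-0.4, 0.1, -0.2]
gripper_width: 45.5
grip_force: 0.0
```

Run:
```python
from h import *
np.set_printoptions(precision=2,suppress=True)
c=arm.calibration("wrist");w=arm.camera("wrist");s=arm.camera("scene");np.savez("w7.npz",**c);cv2.imwrite("pics/w7.png",w[:,:,::-1]);cv2.imwrite("pics/sc7.png",s[:,:,::-1])
st=arm.sense();print(st['t'],st['tool_pos'],st['ft_force'],st['gripper_width'])
b=blob(w,(105,150,40),(125,255,255),(330,0,640,260));print(b)
a=blob(s,(105,150,40),(125,255,255),(400,225,450,275));print(a)
print(tri("wrist",b[0],"scene",a[0],c))
print([onz("wrist",p,120,c) for p in cv2.boxPoints(b[2])])
```

```text
13.9333 [525.57 -72.62 245.98] [-0.17 -0.83 -0.36] 45.607348105443975
(array([422.2 , 125.78]), np.int32(3520), ((421.4757080078125, 123.86505126953125), (44.96684265136719, 83.74742126464844), 3.814074993133545))
(array([420.77, 246.7 ]), np.int32(91), ((420.88519287109375, 246.76226806640625), (5.121475696563721, 19.845718383789062), 50.194427490234375))
[607.19  13.76 114.92]
[array([582.91, -17.9 , 120.  ]), array([584.23,  42.55, 120.  ]), array([617.52,  40.47, 120.  ]), array([617.92, -20.2 , 120.  ])]
```

View pics/w7.png

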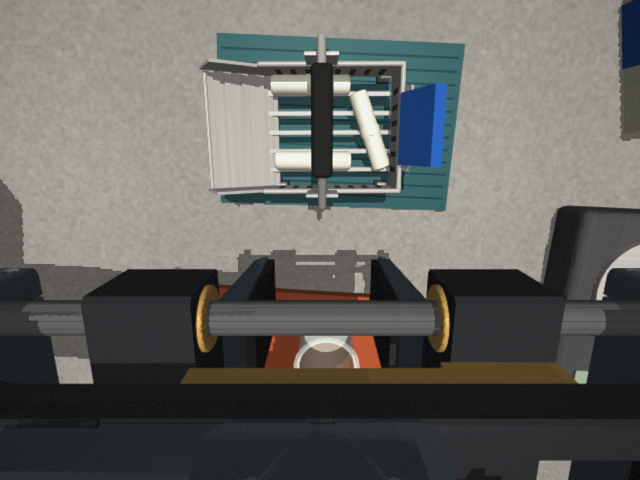

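The basket stands on the mat with three white bars and no green. The tab top edge is at (446,85)–(441,166), giving a tab grip at about (605,13,102) and yaw of about −1.5°, in line with the placing.

Request:
{"op": "send_rows", "data": {"moves": [{"travel":[0,0,0],"turn":[0,0,1.5],"claw":0},{"travel":[0,0,0],"turn":[5,0,0],"claw":0},{"travel":[0,0,0],"turn":[5,0,0],"claw":0},{"travel":[0,0,0],"turn":[5,0,0],"claw":0},{"travel":[0,0,0],"turn":[5,0,0],"claw":0},{"travel":[0,30,0],"turn":[0,0,0],"claw":0},{"travel":[0,30,0],"turn":[0,0,0],"claw":0},{"travel":[0,30,0],"turn":[0,0,0],"claw":0},{"travel":[0,32,0],"turn":[0,0,0],"claw":0}]}}

```text
t: 14.68
tool_pos: [641.4, -74.8, 203.7]
tcp_rot: [[0.025, 0.939, -0.342], [1.0, -0.023, 0.009], [0.0, -0.342, -0.94]]
ft_force: [0.3, 0.1, -0.2]
gripper_width: 45.7
grip_force: 0.0
```

Request:
{"op": "send_rows", "data": {"moves": [{"travel":[30,0,0],"turn":[0,0,0],"claw":0},{"travel":[30,0,0],"turn":[0,0,0],"claw":0},{"travel":[28,0,0],"turn":[0,0,0],"claw":0},{"travel":[0,0,32],"turn":[0,0,0],"claw":0},{"travel":[0,0,0],"turn":[0,0,0],"claw":0},{"travel":[0,0,0],"turn":[0,0,0],"claw":0}]}}

```text
t: 15.18
tool_pos: [630.3, 13.0, 172.8]
tcp_rot: [[0.025, 0.938, -0.346], [1.0, -0.023, 0.008], [-0.001, -0.346, -0.938]]
ft_force: [0.8, -0.7, -0.0]
gripper_width: 45.7
grip_force: 0.0
```

Run:
```python
from h import *
np.set_printoptions(precision=3,suppress=True)
st=arm.sense();R=st['tcp_rot'];print(st['t'],st['tool_pos'],R,st['ft_force'],st['joint_positions'])
print(R.T@(np.array([600,13,88.])-st['tool_pos']))
c=arm.calibration("wrist");w=arm.camera("wrist");cv2.imwrite("pics/w8.png",w[:,:,::-1])
b=blob(w,(105,150,40),(125,255,255),(0,0,640,400));print(b)
for P in [(605+7.5+4.7,13+30,102+19),(605+7.5+4.7,13-30,102+19)]:print(proj("wrist",np.array(P),c))
```

```text
15.1833 [630.331  12.996 172.786] [[ 0.025  0.938 -0.346]
 [ 1.    -0.023  0.008]
 [-0.001 -0.346 -0.938]] [ 0.844 -0.698 -0.048] [-0.093 36.193 68.507  0.432 95.538  1.295]
[-0.701  0.886 90.041]
(array([324.756, 253.889]), np.int32(1388), ((325.0, 253.5), (91.0, 16.0), 90.0))
[330.536 212.452]
[332.117 305.255]
```

View pics/w8.png

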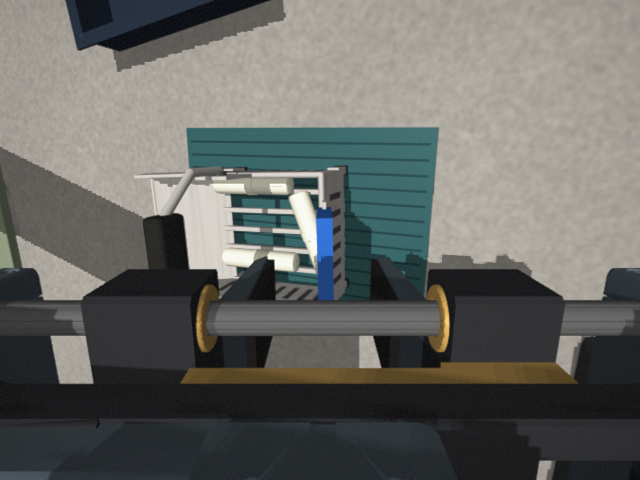

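The tab is seen edge-on at u 317–333, centred between the fingers as predicted. Advance and grip.

Request:
{"op": "send_rows", "data": {"newtons": 55, "moves": [{"travel":[0,0,20],"turn":[0,0,0],"claw":0},{"travel":[0,0,20],"turn":[0,0,0],"claw":0},{"travel":[0,0,20],"turn":[0,0,0],"claw":0},{"travel":[0,0,18],"turn":[0,0,0],"claw":0},{"travel":[0,0,12],"turn":[0,0,0],"claw":0},{"travel":[0,0,0],"turn":[0,0,0],"claw":0},{"travel":[0,0,0],"turn":[0,0,0],"claw":-0.5},{"travel":[0,0,0],"turn":[0,0,0],"claw":-1},{"travel":[0,0,0],"turn":[0,0,0],"claw":-1},{"travel":[0,0,0],"turn":[0,0,0],"claw":-1},{"travel":[0,0,0],"turn":[0,0,0],"claw":-1},{"travel":[0,0,0],"turn":[0,0,0],"claw":-1}]}}

```text
t: 16.23
tool_pos: [600.9, 12.6, 90.0]
tcp_rot: [[0.026, 0.939, -0.342], [1.0, -0.024, 0.008], [-0.0, -0.342, -0.94]]
ft_force: [-1.5, 2.1, 6.5]
gripper_width: 10.2
grip_force: 54.9
```

Request:
{"op": "send_rows", "data": {"moves": [{"travel":[0,-1,-3],"turn":[0,0,0],"claw":-1},{"travel":[0,-3,-8],"turn":[0,0,0],"claw":-1},{"travel":[0,-6,-17],"turn":[0,0,0],"claw":-1},{"travel":[0,-7,-19],"turn":[0,0,0],"claw":-1},{"travel":[0,-7,-19],"turn":[0,0,0],"claw":-1},{"travel":[0,-7,-19],"turn":[0,0,0],"claw":-1},{"travel":[0,-7,-19],"turn":[0,0,0],"claw":-1},{"travel":[0,-7,-19],"turn":[0,0,0],"claw":-1},{"travel":[0,-4,-12],"turn":[0,0,0],"claw":-1},{"travel":[0,0,0],"turn":[0,0,0],"claw":-1}]}}

```text
t: 17.07
tool_pos: [602.3, 12.8, 235.8]
tcp_rot: [[0.027, 0.942, -0.336], [1.0, -0.025, 0.009], [0.0, -0.336, -0.942]]
ft_force: [0.8, -0.4, -5.4]
gripper_width: 10.1
grip_force: 55.0
```

Request:
{"op": "send_rows", "data": {"moves": [{"travel":[15,0.3,0],"turn":[0,-0.52,-1.42],"claw":-1},{"travel":[30,0.6,0],"turn":[0,-1.03,-2.84],"claw":-1},{"travel":[37.5,0.8,0],"turn":[0,-1.29,-3.55],"claw":-1},{"travel":[37.5,0.8,0],"turn":[0,-1.29,-3.55],"claw":-1},{"travel":[37.5,0.8,0],"turn":[0,-1.29,-3.55],"claw":-1},{"travel":[37.5,0.8,0],"turn":[0,-1.29,-3.55],"claw":-1},{"travel":[37.5,0.8,0],"turn":[0,-1.29,-3.55],"claw":-1},{"travel":[37.5,0.8,0],"turn":[0,-1.29,-3.55],"claw":-1},{"travel":[37.5,0.8,0],"turn":[0,-1.29,-3.55],"claw":-1},{"travel":[30,0.6,0],"turn":[0,-1.03,-2.84],"claw":-1},{"travel":[22,0.5,0],"turn":[0,-0.78,-2.13],"claw":-1},{"travel":[15,0.3,0],"turn":[0,-0.52,-1.42],"claw":-1}]}}

```text
t: 18.07
tool_pos: [506.8, 371.5, 228.5]
tcp_rot: [[-0.595, 0.755, -0.277], [0.804, 0.559, -0.203], [0.001, -0.343, -0.939]]
ft_force: [0.3, -0.8, -6.0]
gripper_width: 9.5
grip_force: 55.0
```

Run:
```python
from h import *
np.set_printoptions(precision=3,suppress=True)
b=arm.camera("top");cv2.imwrite("pics/t9.png",b[100:340,60:380,::-1])
st=arm.sense();R=st['tcp_rot'];p=st['tool_pos'];print(st['t'],p,R,np.hypot(*p[:2]),np.degrees(np.arctan2(p[1],p[0])),np.degrees(np.arctan2(R[1,1],R[0,1])),st['ft_force'],st['gripper_width'],st['joint_positions'])
```

```text
18.1167 [505.359 373.434 228.665] [[-0.597  0.753 -0.278]
 [ 0.803  0.561 -0.202]
 [ 0.004 -0.343 -0.939]] 628.3636134040743 36.462437036794974 36.70223650835265 [-0.805  0.638 -4.928] 9.485681512745883 [ 35.51   34.41   63.819  -0.184 101.853  -1.158]
```

View pics/t9.png

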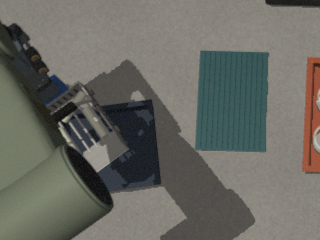

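The basket is above the dish with the lip over its near part. I'll adjust slightly and tip.

Request:
{"op": "send_rows", "data": {"moves": [{"travel":[0,-5,-3],"turn":[-2,0,0],"claw":-1},{"travel":[0,-6,-4],"turn":[-4,0,0],"claw":-1},{"travel":[0,0,0],"turn":[-5,0,0],"claw":-1},{"travel":[0,0,0],"turn":[-5,0,0],"claw":-1},{"travel":[0,0,0],"turn":[-5,0,0],"claw":-1},{"travel":[0,0,0],"turn":[-5,0,0],"claw":-1},{"travel":[0,0,0],"turn":[-4,0,0],"claw":-1},{"travel":[0,0,0],"turn":[-3,0,0],"claw":-1},{"travel":[0,0,0],"turn":[-3,0,0],"claw":-1},{"travel":[0,0,0],"turn":[-3,0,0],"claw":-1},{"travel":[0,0,0],"turn":[-3,0,0],"claw":-1},{"travel":[0,0,0],"turn":[-3,0,0],"claw":-1}]}}

```text
t: 19.12
tool_pos: [500.9, 361.7, 238.7]
tcp_rot: [[-0.59, 0.733, 0.339], [0.807, 0.536, 0.247], [-0.0, 0.42, -0.908]]
ft_force: [0.7, -0.3, -5.2]
gripper_width: 9.5
grip_force: 55.0
```

Request:
{"op": "send_rows", "data": {"moves": [{"travel":[0,0,0],"turn":[-2,0,0],"claw":-1},{"travel":[0,0,0],"turn":[-2,0,0],"claw":-1},{"travel":[0,0,0],"turn":[-2,0,0],"claw":-1},{"travel":[0,0,0],"turn":[-2,0,0],"claw":-1},{"travel":[0,0,0],"turn":[-2,0,0],"claw":-1},{"travel":[0,0,0],"turn":[-2,0,0],"claw":-1},{"travel":[0,0,0],"turn":[-2,0,0],"claw":-1},{"travel":[0,0,0],"turn":[-2,0,0],"claw":-1},{"travel":[0,0,0],"turn":[0,0,0],"claw":-1},{"travel":[0,0,0],"turn":[0,0,0],"claw":-1},{"travel":[0,0,0],"turn":[0,0,0],"claw":-1},{"travel":[0,0,0],"turn":[0,0,0],"claw":-1}]}}

```text
t: 20.12
tool_pos: [502.4, 363.9, 240.5]
tcp_rot: [[-0.591, 0.609, 0.529], [0.807, 0.446, 0.387], [-0.0, 0.655, -0.755]]
ft_force: [0.6, -0.1, -5.3]
gripper_width: 9.7
grip_force: 55.0
```

```bash
cat > l2.py <<'E'
from h import *
import sys
np.set_printoptions(precision=3,suppress=True)
a=arm.camera("scene");b=arm.camera("top");d=arm.camera("wrist")
o=np.zeros((580,800,3),np.uint8);o[:340,:400]=cv2.resize(a[90:260,300:500],(400,340));o[:300,400:]=cv2.resize(b[160:340,60:300],(400,300));o[340:,:320]=cv2.resize(d,(320,240))
cv2.imwrite(f"pics/m{sys.argv[1]}.png",o[:,:,::-1])
st=arm.sense();R=st['tcp_rot'];p=st['tool_pos'];print(st['t'],p,R,st['ft_force'],st['gripper_width'])
E
python3 l2.py 10
```

```text
20.2667 [502.308 364.155 240.476] [[-0.591  0.609  0.529]
 [ 0.806  0.446  0.388]
 [ 0.     0.656 -0.755]] [ 0.172 -0.117 -3.654] 9.468450271744022
```

View pics/m10.png

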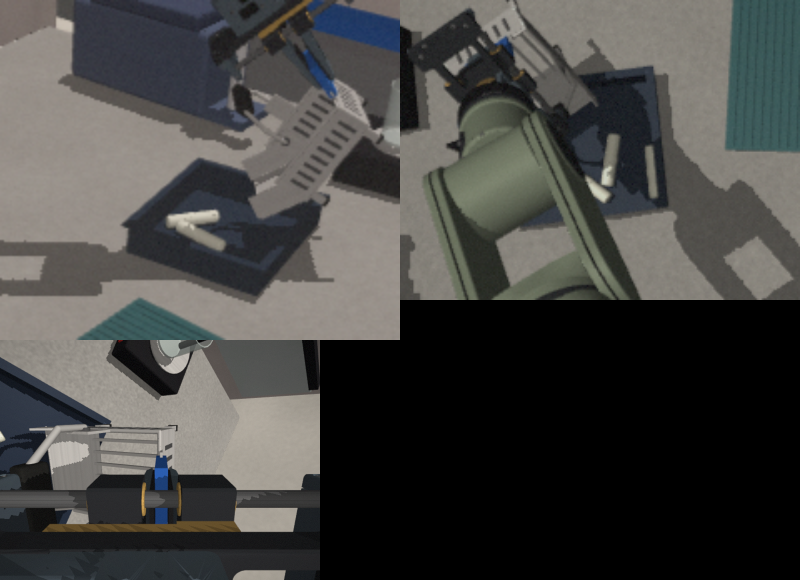

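All three white bars lie in the dish, at top-crop (612,160), (598,190) and (652,172), and the basket is empty. I'll level it and swing back.

Request:
{"op": "send_rows", "data": {"moves": [{"travel":[0,0,0],"turn":[3,0,0],"claw":-1},{"travel":[0,0,0],"turn":[6,0,0],"claw":-1},{"travel":[0,0,0],"turn":[6,0,0],"claw":-1},{"travel":[0,0,0],"turn":[6,0,0],"claw":-1},{"travel":[0,0,0],"turn":[6,0,0],"claw":-1},{"travel":[0,0,0],"turn":[6,0,0],"claw":-1},{"travel":[0,0,0],"turn":[6,0,0],"claw":-1},{"travel":[0,0,0],"turn":[6,0,0],"claw":-1},{"travel":[0,0,0],"turn":[6,0,0],"claw":-1},{"travel":[0,0,0],"turn":[5,0,0],"claw":-1},{"travel":[0,0,0],"turn":[3,0,0],"claw":-1},{"travel":[0,0,0],"turn":[2,0,0],"claw":-1}]}}

```text
t: 21.27
tool_pos: [504.7, 366.0, 238.8]
tcp_rot: [[-0.591, 0.758, -0.274], [0.806, 0.556, -0.201], [-0.0, -0.34, -0.941]]
ft_force: [0.6, -0.0, -4.8]
gripper_width: 9.7
grip_force: 55.0
```

Request:
{"op": "send_rows", "data": {"moves": [{"travel":[-15,-0.6,0],"turn":[0,0.52,1.42],"claw":-1},{"travel":[-30,-1.2,0],"turn":[0,1.03,2.84],"claw":-1},{"travel":[-37.5,-1.5,0],"turn":[0,1.29,3.55],"claw":-1},{"travel":[-37.5,-1.5,0],"turn":[0,1.29,3.55],"claw":-1},{"travel":[-37.5,-1.5,0],"turn":[0,1.29,3.55],"claw":-1},{"travel":[-37.5,-1.5,0],"turn":[0,1.29,3.55],"claw":-1},{"travel":[-37.5,-1.5,0],"turn":[0,1.29,3.55],"claw":-1},{"travel":[-37.5,-1.5,0],"turn":[0,1.29,3.55],"claw":-1},{"travel":[-37.5,-1.5,0],"turn":[0,1.29,3.55],"claw":-1},{"travel":[-30,-1.2,0],"turn":[0,1.03,2.84],"claw":-1},{"travel":[-22,-1,0],"turn":[0,0.78,2.13],"claw":-1},{"travel":[-15,-0.6,0],"turn":[0,0.52,1.42],"claw":-1}]}}

```text
t: 22.27
tool_pos: [610.6, 8.1, 245.8]
tcp_rot: [[0.032, 0.941, -0.337], [0.999, -0.031, 0.009], [-0.001, -0.337, -0.942]]
ft_force: [0.7, 0.1, -4.8]
gripper_width: 9.7
grip_force: 55.0
```

Request:
{"op": "send_rows", "data": {"moves": [{"travel":[0,0,0],"turn":[0,0,0],"claw":-1},{"travel":[0,0,0],"turn":[0,0,0],"claw":-1}]}}

```text
t: 22.43
tool_pos: [609.9, 11.5, 245.8]
tcp_rot: [[0.028, 0.94, -0.339], [1.0, -0.026, 0.01], [0.001, -0.339, -0.941]]
ft_force: [-0.4, -0.9, -4.2]
gripper_width: 9.9
grip_force: 55.0
```

Run:
```python
from h import *
from scipy.spatial.transform import Rotation as Ro
np.set_printoptions(precision=3,suppress=True)
st=arm.sense();R=st['tcp_rot'];p=st['tool_pos'];print(st['t'],p,R,st['ft_force'],st['gripper_width'])
R0=np.array([[0.026,0.939,-0.342],[1,-0.024,0.008],[0,-0.342,-0.94]])
print("to above",R.T@(np.array([600.9,12.6,130])-p),"to set",R.T@(np.array([600.9,12.6,90.])-p),"turn",np.degrees(Ro.from_matrix(R.T@R0).as_rotvec()))
print(R.T@[0,0,-1])
```

```text
22.4333 [609.885  11.501 245.838] [[ 0.028  0.94  -0.339]
 [ 1.    -0.026  0.01 ]
 [ 0.001 -0.339 -0.941]] [-0.406 -0.933 -4.185] 9.9481559598613
to above [  0.74   30.827 112.025] to set [  0.703  44.399 149.652] turn [ 0.168 -0.116 -0.106]
[-0.001  0.339  0.941]
```

Request:
{"op": "send_rows", "data": {"moves": [{"travel":[0.7,2,8],"turn":[0,0,0],"claw":-1},{"travel":[0,4,16],"turn":[0,0,0],"claw":-1},{"travel":[0,6,20],"turn":[0,0,0],"claw":-1},{"travel":[0,6,20],"turn":[0,0,0],"claw":-1},{"travel":[0,6,20],"turn":[0,0,0],"claw":-1},{"travel":[0,5,18],"turn":[0,0,0],"claw":-1},{"travel":[0,4,14],"turn":[0,0,0],"claw":-1},{"travel":[0,3.5,10],"turn":[0,0,0],"claw":-1},{"travel":[0,3,8],"turn":[0,0,0],"claw":-1},{"travel":[0,1.5,5],"turn":[0,0,0],"claw":-1},{"travel":[0,0,0],"turn":[0,0,0],"claw":-1},{"travel":[0,0,0],"turn":[0,0,0],"claw":-1}]}}

```text
t: 23.43
tool_pos: [600.6, 13.2, 101.3]
tcp_rot: [[0.026, 0.94, -0.341], [1.0, -0.025, 0.009], [-0.0, -0.341, -0.94]]
ft_force: [1.1, -0.1, -4.5]
gripper_width: 9.9
grip_force: 55.0
```

Request:
{"op": "send_rows", "data": {"moves": [{"travel":[0,0.5,1.5],"turn":[0,0,0],"claw":-1},{"travel":[0,0.5,1.5],"turn":[0,0,0],"claw":-1},{"travel":[0,0.4,1.2],"turn":[0,0,0],"claw":-1},{"travel":[0,0,0],"turn":[0,0,0],"claw":-1},{"travel":[0,0,0],"turn":[0,0,0],"claw":-1}]}}

```text
t: 23.85
tool_pos: [600.2, 12.9, 96.6]
tcp_rot: [[0.027, 0.939, -0.342], [1.0, -0.025, 0.009], [-0.0, -0.342, -0.94]]
ft_force: [-0.1, -0.2, -4.3]
gripper_width: 9.5
grip_force: 55.0
```

Request:
{"op": "send_rows", "data": {"moves": [{"travel":[0,0.5,1.4],"turn":[0,0,0],"claw":-1},{"travel":[0,0.5,1.4],"turn":[0,0,0],"claw":-1},{"travel":[0,0.3,0.8],"turn":[0,0,0],"claw":-1},{"travel":[0,0,0],"turn":[0,0,0],"claw":-1},{"travel":[0,0,0],"turn":[0,0,0],"claw":-1}]}}

```text
t: 24.27
tool_pos: [600.1, 13.0, 92.6]
tcp_rot: [[0.027, 0.939, -0.342], [1.0, -0.025, 0.009], [-0.0, -0.342, -0.94]]
ft_force: [-0.6, 0.3, -4.0]
gripper_width: 9.6
grip_force: 55.0
```

Request:
{"op": "send_rows", "data": {"moves": [{"travel":[0,0.3,0.8],"turn":[0,0,0],"claw":-1},{"travel":[0,0,0],"turn":[0,0,0],"claw":-1},{"travel":[0,0,0],"turn":[0,0,0],"claw":-1}]}}

```text
t: 24.52
tool_pos: [600.1, 12.9, 91.8]
tcp_rot: [[0.027, 0.939, -0.342], [1.0, -0.025, 0.009], [-0.0, -0.342, -0.94]]
ft_force: [0.6, -0.7, -4.6]
gripper_width: 9.9
grip_force: 55.0
```

Request:
{"op": "send_rows", "data": {"moves": [{"travel":[0,0.3,0.8],"turn":[0,0,0],"claw":-1},{"travel":[0,0,0],"turn":[0,0,0],"claw":-1},{"travel":[0,0.3,0.8],"turn":[0,0,0],"claw":-1},{"travel":[0,0,0],"turn":[0,0,0],"claw":-1},{"travel":[0,0,0],"turn":[0,0,0],"claw":-1}]}}

```text
t: 24.93
tool_pos: [600.2, 13.0, 90.3]
tcp_rot: [[0.027, 0.939, -0.342], [1.0, -0.025, 0.009], [-0.0, -0.342, -0.94]]
ft_force: [-0.1, 0.1, -2.6]
gripper_width: 9.7
grip_force: 55.0
```

Contact is beginning.

Request:
{"op": "send_rows", "data": {"moves": [{"travel":[0,0.3,0.8],"turn":[0,0,0],"claw":-1},{"travel":[0,0,0],"turn":[0,0,0],"claw":-1},{"travel":[0,0,0],"turn":[0,0,0],"claw":-1}]}}

```text
t: 25.18
tool_pos: [600.3, 12.9, 90.1]
tcp_rot: [[0.027, 0.94, -0.341], [1.0, -0.025, 0.009], [-0.0, -0.341, -0.94]]
ft_force: [1.1, -1.4, 2.6]
gripper_width: 10.2
grip_force: 55.0
```

Request:
{"op": "send_rows", "data": {"moves": [{"travel":[0,0,0],"turn":[0,0,0],"claw":-0.7},{"travel":[0,0,0],"turn":[0,0,0],"claw":-0.5},{"travel":[0,0,0],"turn":[0,0,0],"claw":-0.3},{"travel":[0,0,0],"turn":[0,0,0],"claw":-0.1},{"travel":[0,0,0],"turn":[0,0,0],"claw":0},{"travel":[0,0,-8],"turn":[0,0,0],"claw":0},{"travel":[0,0,-18],"turn":[0,0,0],"claw":0},{"travel":[0,0,-25],"turn":[0,0,0],"claw":0},{"travel":[0,0,-25],"turn":[0,0,0],"claw":0},{"travel":[0,0,-25],"turn":[0,0,0],"claw":0},{"travel":[0,0,-25],"turn":[0,0,0],"claw":0},{"travel":[0,0,0],"turn":[0,0,0],"claw":0}]}}

```text
t: 26.18
tool_pos: [646.4, 11.8, 212.8]
tcp_rot: [[0.027, 0.943, -0.332], [1.0, -0.025, 0.009], [0.0, -0.332, -0.943]]
ft_force: [-0.4, -0.2, 0.5]
gripper_width: 45.0
grip_force: 0.0
```

Request:
{"op": "send_rows", "data": {"moves": [{"travel":[-25,0,0],"turn":[0,0,0],"claw":0},{"travel":[-30,0,0],"turn":[0,0,0],"claw":0},{"travel":[-30,0,0],"turn":[0,0,0],"claw":0},{"travel":[-25,0,0],"turn":[0,0,0],"claw":0},{"travel":[0,0,0],"turn":[0,0,0],"claw":0},{"travel":[0,0,0],"turn":[0,0,0],"claw":0}]}}

```text
t: 26.68
tool_pos: [639.9, -99.3, 207.2]
tcp_rot: [[0.029, 0.939, -0.343], [1.0, -0.027, 0.01], [0.0, -0.343, -0.939]]
ft_force: [0.1, 1.1, 0.4]
gripper_width: 45.5
grip_force: 0.0
```

Run:
```python
from h import *
np.set_printoptions(precision=1,suppress=True)
c=arm.calibration("wrist");w=arm.camera("wrist");s=arm.camera("scene");t=arm.camera("top")
st=arm.sense();print(st['t'],st['tool_pos'],st['ft_force'],st['gripper_width'])
s7=cv2.imread("pics/sc7.png")[:,:,::-1].copy()
for im in(s7,s):print("tab scene",blob(im,(105,150,40),(125,255,255),(400,225,450,275))[:2])
print("scene basket roi mean diff",np.abs(s[225:300,330:440].astype(int)-s7[225:300,330:440]).mean())
h=cv2.cvtColor(t,cv2.COLOR_RGB2HSV);m=cv2.inRange(h,(0,0,110),(180,70,255));k=np.zeros_like(m);k[205:295,118:218]=m[205:295,118:218]
n,l,S,C=cv2.connectedComponentsWithStats(k);print("white in dish",[(C[i],S[i,4],onz("top",C[i],14)[:2]) for i in range(1,n) if S[i,4]>15])
g=cv2.inRange(cv2.cvtColor(s,cv2.COLOR_RGB2HSV),(50,120,40),(80,255,255));n,l,S,C=cv2.connectedComponentsWithStats(g);print("green",[(C[i],S[i,4]) for i in range(1,n) if S[i,4]>2])
```

```text
26.8333 [640.2 -97.1 207.5] [-0.1  0.6 -0.2] 45.356134933453546
tab scene (array([420.8, 246.7]), np.int32(91))
tab scene (array([411.1, 255.3]), np.int32(43))
scene basket roi mean diff 10.274545454545455
white in dish [(array([134. , 206.7]), np.int32(161), array([525.4, 400.9])), (array([200.5, 230.5]), np.int32(1340), array([464.4, 236.9])), (array([171.6, 269.7]), np.int32(221), array([370.5, 303.3])), (array([183.7, 293.1]), np.int32(65), array([314.4, 272.6]))]
green [(array([241.1, 342.1]), np.int32(27)), (array([242.7, 351.7]), np.int32(28)), (array([234.4, 351.7]), np.int32(29)), (array([257.7, 357.6]), np.int32(29)), (array([226.2, 368.9]), np.int32(15)), (array([460.1, 442.2]), np.int32(45)), (array([203.5, 454.5]), np.int32(405)), (array([285.7, 477.1]), np.int32(84))]
```

The gripper partly hides the tab from the scene camera. I'll clear it and check numerically.

Request:
{"op": "send_rows", "data": {"moves": [{"travel":[0,-12,-32],"turn":[0,0,0],"claw":0},{"travel":[0,-12,-32],"turn":[0,0,0],"claw":0},{"travel":[0,-12,-32],"turn":[0,0,0],"claw":0},{"travel":[0,-12,-32],"turn":[0,0,0],"claw":0},{"travel":[0,-10,-25],"turn":[0,0,0],"claw":0},{"travel":[0,0,0],"turn":[0,0,0],"claw":0},{"travel":[0,0,0],"turn":[0,0,0],"claw":0}]}}

```text
t: 27.42
tool_pos: [638.6, -96.8, 372.9]
tcp_rot: [[0.025, 0.941, -0.338], [1.0, -0.023, 0.008], [-0.0, -0.338, -0.941]]
ft_force: [0.1, -0.7, -1.0]
gripper_width: 45.9
grip_force: 0.0
```

Run:
```python
from h import *
np.set_printoptions(precision=1,suppress=True)
s=arm.camera("scene");cv2.imwrite("pics/sc12.png",s[:,:,::-1])
s7=cv2.imread("pics/sc7.png")[:,:,::-1].copy()
for im in(s7,s):print("tab scene",blob(im,(105,150,40),(125,255,255),(400,225,450,275)))
d=np.abs(s[225:305,330:430].astype(int)-s7[225:305,330:430]).mean(2);print(d.mean(),d.reshape(8,10,10,10).mean((1,3)).round())
w0=cv2.imread("pics/s0.png")[:,:,::-1].astype(int)
print("beaker roi diff vs start",np.abs(s[262:336,280:342]-w0[262:336,280:342]).mean())
```

```text
tab scene (array([420.8, 246.7]), np.int32(91), ((420.88519287109375, 246.76226806640625), (5.121475696563721, 19.845718383789062), 50.194427490234375))
tab scene (array([417.6, 249.6]), np.int32(126), ((416.08465576171875, 250.63282775878906), (6.801031589508057, 31.750883102416992), 43.451839447021484))
8.10675 [[ 2.  3.  3. 11. 17. 12.  4.  5.  4.  3.]
 [ 4.  7.  2.  9. 16. 11.  6.  4.  3.  5.]
 [ 5.  4.  7.  7. 16. 50. 28. 13.  7.  6.]
 [ 4.  6.  5.  7.  9. 13. 24. 50.  6.  2.]
 [ 5.  3.  6.  9. 12. 10. 13. 19.  7.  2.]
 [ 4.  5.  9.  9. 10. 12.  6. 11.  5.  2.]
 [ 4.  2.  8.  6.  3.  5.  7.  3.  4.  2.]
 [10. 11.  2.  2.  2.  3.  6.  5.  2.  2.]]
beaker roi diff vs start 14.873510607381576
```

```bash
python3 -c "
from bench import arm
print(arm.job_done())"
```

```text
the job is handed in; nothing more can be done
None
```

The job is handed in at about 27.5 s, with five green bars in the tray, three white bars in the dish and the empty basket back on its feet on the mat; the beakers were upright mid-task and never approached later, but I viewed 12 pictures, over the limit of 10.

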